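Hold the discard well's flap open with its lift lever

ROBOT

A 6-joint arm with a two-finger parallel gripper is mounted at the origin on the work surface. World frame = base frame: x ahead of the robot, y to its left, z up, the work surface at z = 0. Lengths are in m, angles in rad, forces in N, time in s.
With the tool pointing down it reaches from about 0.375 to 0.9 m from the base axis. Payload 3.1 kg.
Tool frame: the origin (TCP) lies midway between the tips of the shut fingers; the grasp point (between the pads) lies 19 mm behind it; z points along the fingers, y is the direction in which the jaws open and shut (so a half turn about z gives the same grasp; the last joint's range is limited). The gripper opens to 85 mm and grips with 20 to 120 N. Pads are 22 mm wide; open, the fingers measure 114 mm over their backs; the gripper's body (76 mm by 85 mm) begins 54 mm behind the grasp point. The pads swing forward as they close: fully open they stand 13 mm farther back than shut.
Start: joints at [1.056, 0.527, 1.433, -0, 1.181, -0.178], TCP at [0.206, 0.59, 0.231] pointing down, gripper open.
Joint ranges: [-3.08, 3.08], [-0.75, 2.2], [0.22, 2.44], [-1.43, 4.57], [0, 2.65], [-2.85, 2.85]. Speed limits (rad/s): [2.79, 2.79, 3.14, 3.14, 3.14, 3.14].

INTERFACE

Orientations are given as a unit quaternion [x, y, z, w].
In Python, from station import manip gives the robot as it stands. The module is installed in compiled form; this text tells all that it offers.
- The arm moves only by the tool drive_tool, never from a script. Its argument "deltas" is one flat list of numbers, 4 for each row, row after row: the shift along the tool's x, y, z in cm, then the turn about the tool's z in degrees. A call has 1 to 12 rows; each row is the pose to reach, as a shift and turn from the pose measured when the call began, along the tool's axes at that moment; what a row does not reach only later rows make up. A row lasts 1/10 s, in which the tool goes at most 50 mm and 8.59 degrees, less where a joint would pass 70% of its speed; a pose out of reach is approached as far as the arm can. A call with a gripper value outside its range is refused whole. "hand" is the finger opening in cm, from 0 to 8.54, set as the call begins (left out, the last holds). The fingers move at their own pace and stop on an object; "squeeze" is the grip in N (left out, the last holds). Time passes only in rows, so rows that repeat a pose let the fingers close. It gives the time, the measured TCP pose, the force and the opening at its end, in the units of the state.
- manip.sense(): the state, without advancing time (a new reading comes with each control period).
- manip.snapshot(name): name is "scene" or "top" or "wrist"; returns a dict with "frame" (384x512x3 uint8, red, green, blue), "depth" (384x512 float32, m along the optical axis (not along the pixel's ray), 0 where there is no reading), "fx", "fy", "cx", "cy" (pixels), "k1" (the pictures are not rectified: a ray, as slopes to the right and down, at radius r is drawn at 1 + k1 r^2 times it, then the intrinsics apply), "R" (3x3) and "t" (3): a world point X has camera coordinates R X + t. Camera axes: x right, y down, z forward; pixel columns grow to the right and rows downward; lengths in m; the calibration is good to about 2 mm. A picture is of the moment at which its call begins.
- manip.sign_off(): hands the job in, once; it reports no verdict.
The state is a dict: "t": time; "q": joint angles; "qd": joint speeds; "tau": joint torques, N m; "tcp_pos": TCP position; "tool_rot": TCP orientation; "force": force on the tool from outside, world axes, zero at the start; "ft_torque": the same for the moment, N m; "finger_gap": opening from 0.0 (shut) to 1.0 (fully open).
Only numpy, scipy, OpenCV 4.12 (cv2) and the standard library are available. Lean on these libraries where they do the work, as an engineer would, in place of code of your own. Each camera call takes 0.05 s, during which the arm holds its last target.

TASK

Open the discard well on the flow bench: with a fingertip, push the post of the slide bolt fully back so that the bolt is off the heavy flap, then press the paddle at the long end of the lever down as far as it goes, so that the short end raises the flap. Finish while holding the lever pressed down with the flap open. Raise the flap with the lever only, do not lift or grip anything, and leave the jars, dishes, beaker and forceps where they are.

Things in the scene. Friction and masses are not known exactly. Their poses are not given: they have to be found in the camera images.
- discard_well: the fixed discard well, a steel box with a hinged flap on top, a slide bolt and a lift lever. Origin on the bench surface right under the lever's pivot; z up. The lever's long arm runs from the pivot towards this body's -y, the box stands at y = 95 to 185 mm (x = -60 to 60 mm, flap top at z = 120 mm, flap reaching forward to y = 45 mm), the bolt slides along +x on a ledge 120 mm high (x = 60 to 184 mm, y = 98 to 142 mm).
- fulcrum (a point): the pivot of the lever, on its axis, 114 mm above the bench, between two upright cheeks 134 mm tall. Fixed; the pivot axis is the x axis of discard_well.
- press_lever (a joint): lever angle in rad: 0 at rest (long arm sloping up, away from the pivot, at 0.35 rad above level), grows as the long end is pressed down, stop at 0.72 (long arm 0.37 rad below level). The flap's weight brings it back when let go; about 4 to 8 N straight down on the paddle starts it, falling to 1 to 2 N near the stop, once the bolt is off the flap.
- paddle_top (a point): centre of the upper face of the 50 x 50 mm flat paddle at the end of the lever's long arm, 180 mm from the pivot. Moves with the lever on an arc about fulcrum: about 180 mm above the bench at rest, about 54 mm at the stop. The arm behind it is a bar 18 mm wide.
- flap (a joint): opening of the heavy steel flap (120 x 130 x 12 mm, about 1.6 kg) in rad: 0 shut and level, grows as its lip rises; about 0.48 with the lever at its stop. It falls shut by itself.
- flap_lip (a point): middle of the upper edge of the flap's free edge (the lip), 120 mm above the bench when shut, 130 mm from the hinge. The lever's short arm ends in a roller under this lip.
- bolt (a joint): slide bolt in m: its tongue lies 12 mm over the flap's edge at 0, so that the flap cannot rise; grows as it is pushed away from the flap along +x of discard_well, stop at 0.035 (fully back). It starts somewhere between 0 and 0.006, stays where it is left and slides with 2 to 4 N.
- post_top (a point): centre of the top of the bolt's upright round post, 14 mm in diameter, 173 mm above the bench; the post stands 40 mm tall on the flat bolt bar (14 mm wide, its upper face 133 mm above the bench). Moves with the bolt: at x = 130 mm + bolt, y = 120 mm of discard_well. On the flap side of the post only the low bar lies within 49 mm (at bolt 0), then a guide strap 140 mm above the bench, 10 mm wide, at x = 64 to 74 mm.
- jar_a: specimen jar with a wide screw lid, 55 mm across, 66 mm tall, standing on the bench near the lever, on the side of the bolt. A bystander; origin at the centre of its underside.
- jar_b: specimen jar like jar_a, standing near the lever on its other side. A bystander; origin at the centre of its underside.
- jar_c: specimen jar like jar_a, beyond the lever's paddle. A bystander; origin at the centre of its underside.
- dish_pair: two culture dishes in a pile, 94 mm across, 28 mm tall. A bystander; origin at the centre of its underside.
- dish_stack: pile of eight culture dishes, 94 mm across, 112 mm tall, behind the hinge of the well. A bystander; origin at the centre of its underside.
- beaker: steel beaker, 72 mm across, 85 mm tall, behind the hinge of the well. A bystander; origin at the centre of its underside.
- forceps: steel forceps lying flat, 150 mm long, 8 mm thick. A bystander; origin at the centre of its underside.

How it is judged:
On the way, in this order (a step that is already met when the one before it is completed fails the run):
1. the bolt is pushed fully back while the flap is still shut (value of joint bolt above 0.027 m and value of joint flap below 0.05 rad), for 0.2 s.
2. the flap is raised by pressing the lever (value of joint flap above 0.33 rad and value of joint press_lever above 0.55 rad), for 0.2 s.
At the end, for the whole second after the job is handed in: The robot holds the lever down (lever beyond 0.55 rad, pressed with more than 0.5 N) so that the flap stands open at rest by more than 0.33 rad, touched by nothing of the robot, with the bolt still pushed back by more than 25 mm (all of step 2 and value of joint bolt above 0.025 m and velocity of joint flap between -0.1 and 0.1 rad/s and contact force between any of the fingers, the arm and press_lever above 0.5 N and not (contact force between any of the fingers, the arm and flap above 0.5 N)); the arm keeps its last pose, push and grip.
It fails at once if the robot raises the flap itself instead of using the lever (contact force between any of the fingers, the arm and flap above 1.5 N and value of joint flap above 0.05 rad).
It fails at once if a jar, dish, the beaker or the forceps is pushed more than 30 mm or lifted (distance of any of jar_a, jar_b, jar_c, dish_pair, dish_stack, beaker, forceps from where it was at the start of the episode above 0.03 m).
It fails at once if a jar, the dishes or the beaker is tipped over (angle between any of jar_a, jar_b, jar_c, dish_pair, dish_stack, beaker's own z axis and vertical above 0.5 rad).
It fails at once if the flap is forced up against the bolt (value of joint bolt below 0.012 m and value of joint flap above 0.1 rad).
It also fails if it takes over 48 s, if anything falls off the work surface, if the arm or the gripper's body presses on something with over 40 N, if the wrist force passes 120 N, or if a joint passes its speed limit or range.

## Working session

There is one attempt and no reset: what is moved stays moved. The work goes in short steps, Python scripts to look and compute and a tool call to move; the robot and the scene stay as the last step left them, time stands still between calls to the robot, and variables do not carry over. Pictures are saved under pics/ and viewed, and the job is handed in when it is done.

Besides the shell and the picture viewer there is one more tool, called after "Request:" by a JSON object that holds its "op" and its "data", one argument or row to a line. drive_tool: Moves the arm, as the interface text tells. Its arguments: {"type":"object","properties":{"deltas":{"type":"array"},"hand":{"type":"number"},"squeeze":{"type":"number"}},"required":["deltas"]}

```bash
mkdir -p pics; cat > h.py <<'E'
import numpy as np,cv2
from station import manip
def grab(n,tag):
    s=manip.snapshot(n); cv2.imwrite(f'pics/{tag}.png',s['frame'][:,:,::-1]); np.savez(f'pics/{tag}.npz',**s); return s
def pts(s):
    H,W=s['depth'].shape
    v,u=np.mgrid[0:H,0:W].astype(float)
    K=np.array([[s['fx'],0,s['cx']],[0,s['fy'],s['cy']],[0,0,1]])
    p=cv2.undistortPoints(np.stack([u.ravel(),v.ravel()],1)[:,None],K,np.array([s['k1'],0,0,0.]))[:,0]
    d=s['depth'].ravel()
    c=np.c_[p*d[:,None],d]
    X=(c-s['t'])@s['R']
    X[d==0]=np.nan
    return X.reshape(H,W,3)
E
python3 - <<'E'
from h import *
for n in('scene','top','wrist'):
    s=grab(n,n+'0'); print(n,s['fx'],s['k1'],-s['R'].T@s['t'])
print(manip.sense())
E
```

```text
scene 351.911123327339 0.029902073348525755 [0.9631699  0.69011679 0.75993161]
top 476.0660944846978 0.03804354124498906 [0.36196856 0.08071954 1.43470784]
wrist 314.9638500032229 -0.0644011983669 [0.13060968 0.61567743 0.37225903]
{'t': 0.15, 'q': array([ 1.05654333e+00,  5.28271827e-01,  1.43361686e+00, -1.51009118e-05,
        1.18141256e+00, -1.78489974e-01]), 'qd': array([ 0.00105941, -0.00206736, -0.001809  ,  0.00054975, -0.00077744,
        0.00106425]), 'tau': array([ 6.15207246e-04, -4.42740047e+01, -1.78276134e+01, -2.03735540e-04,
        5.61241453e-03,  1.40088039e-05]), 'tcp_pos': array([0.20562276, 0.58961684, 0.2305438 ]), 'tool_rot': array([ 1.67091129e-01,  9.85941086e-01, -8.05931456e-04, -2.83454639e-04]), 'force': array([ 0.19598415, -0.20449544, -0.81216504]), 'ft_torque': array([-0.02422686,  0.0378262 , -0.04461308]), 'finger_gap': 0.9988403832941896}
```

View pics/scene0.png

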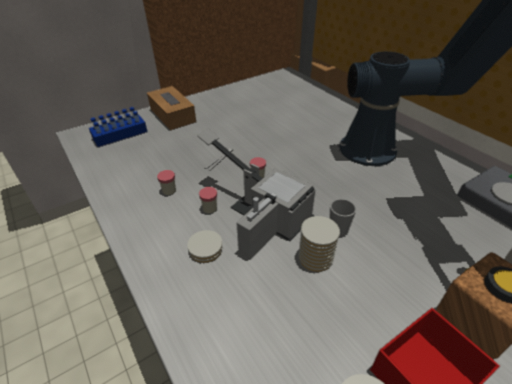

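View pics/top0.png

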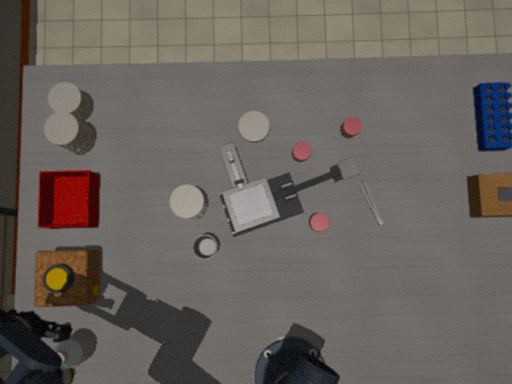

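Scene: well at (280,200), paddle at (208,140) and lever running up-left from the flap. Top: flap (250,203), bolt ledge (233,165), paddle (348,168), jars (302,151), (319,222), (352,127).

```bash
python3 - <<'E'
from h import *
s=grab('top','top1'); X=pts(s)
im=s['frame'][110:260,190:400][:,:,::-1]
cv2.imwrite('pics/topc.png',cv2.resize(im,None,fx=3.8,fy=3.8,interpolation=cv2.INTER_CUBIC))
for p in [(250,203),(348,168),(320,181),(302,151),(319,222),(352,127),(233,165)]: print(p,X[p[1],p[0]].round(3))
z=X[...,2]
# paddle cluster
m=(z>0.15)&(z<0.2)
n,l,st,c=cv2.connectedComponentsWithStats(m.astype(np.uint8))
for i in range(1,n):
    if st[i,4]>5: print(st[i],c[i].round(1),X[l==i].mean(0).round(4),X[l==i].min(0).round(3),X[l==i].max(0).round(3))
s=grab('scene','scene1'); im=s['frame'][110:270,150:350][:,:,::-1]
cv2.imwrite('pics/scenec.png',cv2.resize(im,None,fx=3.7,fy=3.7,interpolation=cv2.INTER_CUBIC))
E
```

```text
(250, 203) [0.489 0.103 0.121]
(348, 168) [ 0.57  -0.16   0.185]
(320, 181) [ 0.542 -0.09   0.148]
(302, 151) [ 0.642 -0.051  0.072]
(319, 222) [ 0.435 -0.092  0.067]
(352, 127) [ 0.71 -0.2   0.07]
(233, 165) [0.594 0.147 0.137]
[229 156   5   7  27] [231.1 158.8] [0.6056 0.1505 0.1698] [0.6   0.145 0.152] [0.612 0.157 0.179]
[315 156  46  28 511] [342.6 170. ] [ 0.5661 -0.1475  0.1747] [ 0.536 -0.191  0.15 ] [ 0.601 -0.076  0.193]
[ 56 351  11  14  71] [ 62.2 356.3] [0.1063 0.5894 0.1659] [0.087 0.579 0.152] [0.118 0.606 0.176]
[271 366  20  18 102] [280.  373.4] [0.0485 0.0366 0.1699] [0.021 0.01  0.15 ] [0.063 0.06  0.198]
```

View pics/topc.png

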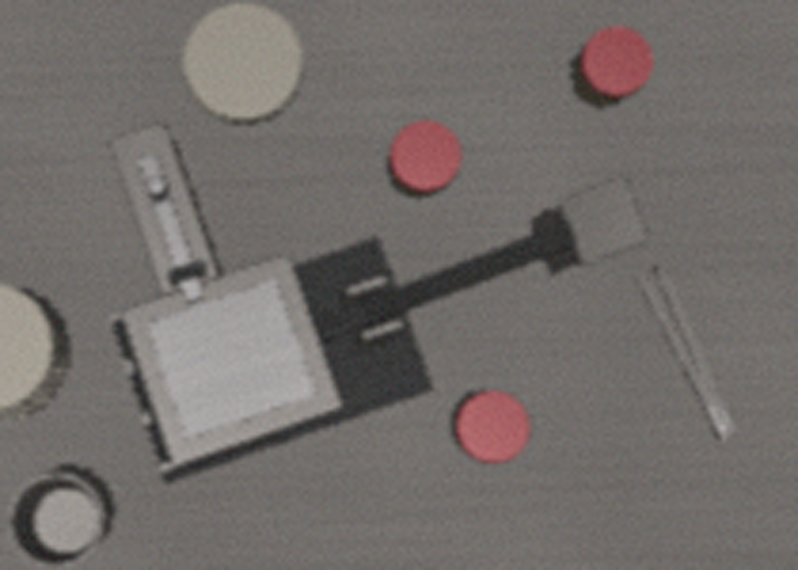

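View pics/scenec.png

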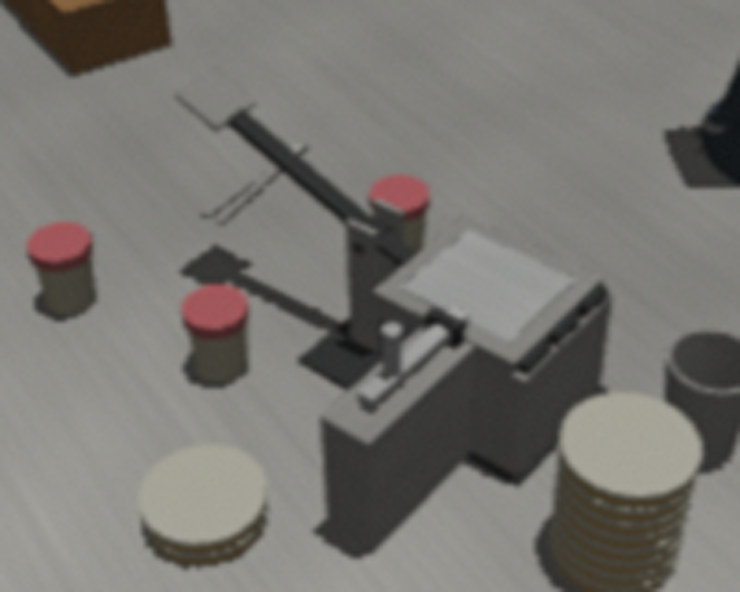

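```bash
python3 - <<'E'
from h import *
s=np.load('pics/top1.npz'); X=pts(s); z=X[...,2]
K=np.array([[s['fx'],0,s['cx']],[0,s['fy'],s['cy']],[0,0,1]])
def onplane(uv,h):
    p=cv2.undistortPoints(np.array([uv],float)[:,None],K,np.array([s['k1'],0,0,0.]))[0,0]
    d=s['R'].T@np.r_[p,1]; o=-s['R'].T@s['t']; return (o+d*(h-o[2])/d[2])
m=((z>0.108)&(z<0.135)).astype(np.uint8)
n,l,st,c=cv2.connectedComponentsWithStats(m)
i=l[203,250]; print(st[i])
g=s['frame'].astype(int).sum(2)//3
# inner brighter panel
for name,thr in(('bright',g>150),):
    mm=(thr&(l==i)).astype(np.uint8)
print(g[203,250],g[203,228],g[165,233],g[160,225])
# lever axis: paddle+bar points
f=(z>0.118)&(z<0.2)
n2,l2,st2,c2=cv2.connectedComponentsWithStats(f.astype(np.uint8))
P=X[(z>0.15)&(z<0.2)&(X[...,1]<0)&(X[...,1]>-.25)&(X[...,0]>.5)]
bar=P[(P[:,1]>-.125)]
v=cv2.fitLine(bar[:,:2].astype(np.float32),cv2.DIST_HUBER,0,.01,.01).ravel(); print('bar',v, np.degrees(np.arctan2(v[1],v[0])))
# corners from crop
C=lambda x,y:(190+x/3.8-.5+.13,110+y/3.8-.5+.13)
for nm,p,h in [('flapTL',(125,318),.12),('flapTR',(290,262),.12),('flapBR',(342,403),.12),('flapBL',(172,465),.12),
  ('ledgeTL',(112,140),.12),('ledgeTR',(160,125),.12),('pTL',(560,208),.171),('pTR',(628,180),.19),('pBR',(647,238),.19),('pBL',(580,265),.171),('post',(157,186),.173),
  ('bar1',(395,303),.125),('bar2',(540,248),.16)]:
    print(nm,onplane(C(*p),h).round(4))
post=X[(z>0.165)&(X[...,0]>.58)&(X[...,0]<.63)&(X[...,1]>.13)&(X[...,1]<.17)]; print(post.round(3))
E
```

```text
[ 219  142   85   92 2959]
164 140 155 124
bar [ 0.33014828 -0.9439291   0.55189264 -0.10279619] -70.72222
flapTL [0.5184 0.1789 0.12  ]
flapTR [0.5566 0.0571 0.12  ]
flapBR [0.452  0.0222 0.12  ]
flapBL [0.4104 0.1467 0.12  ]
ledgeTL [0.6513 0.1863 0.12  ]
ledgeTR [0.6618 0.1506 0.12  ]
pTL [ 0.5826 -0.1341  0.171 ]
pTR [ 0.5978 -0.1791  0.19  ]
pBR [ 0.5565 -0.1902  0.19  ]
pBL [ 0.5415 -0.1463  0.171 ]
post [0.6056 0.1507 0.173 ]
bar1 [ 0.5236 -0.0185  0.125 ]
bar2 [ 0.556  -0.1204  0.16  ]
[[0.612 0.15  0.178]
 [0.612 0.148 0.177]
 [0.61  0.156 0.173]
 [0.611 0.153 0.17 ]
 [0.611 0.151 0.168]
 [0.611 0.148 0.169]
 [0.61  0.145 0.173]
 [0.608 0.156 0.171]
 [0.606 0.153 0.179]
 [0.607 0.15  0.175]
 [0.607 0.148 0.173]
 [0.607 0.145 0.174]
 [0.606 0.156 0.167]
 [0.605 0.153 0.173]
 [0.604 0.151 0.173]
 [0.605 0.148 0.173]
 [0.604 0.145 0.175]
 [0.602 0.153 0.172]
 [0.601 0.151 0.176]
 [0.602 0.148 0.171]
 [0.603 0.146 0.166]
 [0.6   0.151 0.165]]
```

Lever axis gives a body yaw of about 18.2° and puts the origin near (0.517,-0.005). The post is at about (0.6055,0.1505). Shutting the fingers and moving above the flap side of the post.

Request:
{"op": "drive_tool", "data": {
  "deltas": [-4.1,-2.5,0,4.4,-8.2,-5,0,8.8,-12.3,-7.6,0,13.2,-16.4,-10.1,0,17.6,-20.5,-12.7,0,22,-24.7,-15.2,0,26.3,-28.8,-17.8,0,30.7,-32.9,-20.3,0,35.1,-37,-22.8,0,39.4,-41.1,-25.4,0,43.8,-45.2,-28,0,48.2,-49.4,-30.5,0,52.5],
  "hand": 0,
  "squeeze": 40
}}

```text
t: 1.45
tcp_pos: [0.5725, 0.1373, 0.2311]
tool_rot: [0.587, 0.809, -0.001, -0.0]
force: [1.3, 0.3, -0.1]
finger_gap: 0.003
```

Request:
{"op": "drive_tool", "data": {
  "deltas": [0,0,0,0,0,0,0,0,0,0,0,0]
}}

```text
t: 1.75
tcp_pos: [0.5714, 0.1379, 0.2307]
tool_rot: [0.587, 0.81, -0.001, -0.001]
force: [-0.4, 0.5, 0.6]
finger_gap: -0.004
```

```bash
python3 - <<'E'
from h import *
from scipy.spatial.transform import Rotation as R
a=manip.sense(); print(a['t'],a['tcp_pos'].round(4),R.from_quat(a['tool_rot']).as_matrix().round(3),a['finger_gap'],a['force'].round(2))
w=grab('wrist','wrist2'); s=grab('scene','scene2'); im=s['frame'][60:270,130:400][:,:,::-1]
cv2.imwrite('pics/scene2c.png',cv2.resize(im,None,fx=2.8,fy=2.8,interpolation=cv2.INTER_CUBIC))
X=pts(w); print(-w['R'].T@w['t']); v,u=np.where((X[...,2]>.16)&(X[...,2]<.19)); print(len(u))
for i in range(0,len(u),max(1,len(u)//15)): print(u[i],v[i],X[v[i],u[i]].round(3))
E
```

```text
1.75 [0.5714 0.1379 0.2307] [[-0.311  0.95  -0.002]
 [ 0.951  0.311 -0.   ]
 [ 0.    -0.002 -1.   ]] -0.004023312045201301 [-0.4   0.52  0.58]
[0.54695363 0.21318011 0.37256653]
400
310 196 [0.604 0.157 0.16 ]
309 199 [0.603 0.156 0.165]
303 201 [0.6   0.153 0.163]
312 202 [0.604 0.156 0.171]
319 203 [0.609 0.157 0.171]
305 205 [0.6   0.153 0.17 ]
310 206 [0.603 0.154 0.172]
315 207 [0.607 0.154 0.172]
320 208 [0.61  0.155 0.173]
304 210 [0.6   0.15  0.172]
309 211 [0.604 0.15  0.172]
315 212 [0.608 0.151 0.172]
321 213 [0.612 0.151 0.172]
310 215 [0.605 0.148 0.173]
319 216 [0.612 0.148 0.171]
317 218 [0.611 0.147 0.172]
```

View pics/wrist2.png

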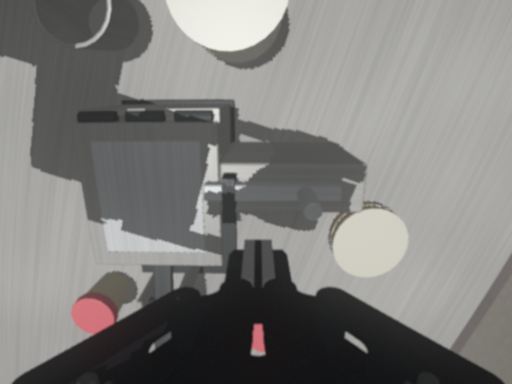

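View pics/scene2c.png

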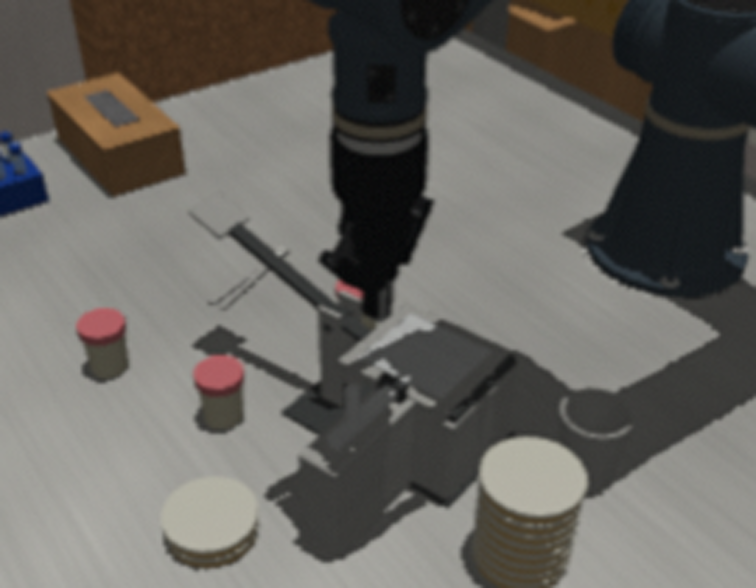

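The wrist view shows the post at (313,211), world (0.606,0.151), about 37 mm along +tool y from the TCP. The fingers are shut and aligned with the bolt. Descending.

Request:
{"op": "drive_tool", "data": {
  "deltas": [0.2,0.5,2,0,0.2,0.5,4,0,0.2,0.5,6,0,0.2,0.5,7.5,0,0.2,0.5,8.3,0,0.2,0.5,8.3,0,0.2,0.5,8.3,0]
}}

```text
t: 2.55
tcp_pos: [0.5754, 0.1426, 0.1486]
tool_rot: [0.586, 0.81, -0.0, -0.0]
force: [-0.4, 0.8, 0.5]
finger_gap: 0.002
```

Request:
{"op": "drive_tool", "data": {
  "deltas": [0,0.5,0,0,0,1,0,0,0,1.5,0,0,0,2,0,0,0,2.5,0,0,0,3,0,0,0,3,0,0,0,3,0,0]
}}

```text
t: 3.35
tcp_pos: [0.6046, 0.1522, 0.1484]
tool_rot: [0.586, 0.81, 0.0, 0.0]
force: [0.5, 0.9, 0.0]
finger_gap: -0.003
```

Request:
{"op": "drive_tool", "data": {
  "deltas": [0,0.4,0,0,0,0.8,0,0,0,1.2,0,0,0,1.2,0,0]
}}

```text
t: 3.75
tcp_pos: [0.6166, 0.1561, 0.1482]
tool_rot: [0.586, 0.81, 0.0, 0.0]
force: [-0.3, -0.2, 0.2]
finger_gap: -0.002
```

```bash
python3 - <<'E'
from h import *
w=grab('wrist','wrist3')
X=pts(w); m=(X[...,2]>.16)&(X[...,2]<.18)&(X[...,0]>.6); print(m.sum(),np.nanmean(X[m],0))
print(manip.sense()['force'])
E
```

```text
2225 [0.62156643 0.16411027 0.16999432]
[ 0.14612878 -0.29331065 -0.45667044]
```

View pics/wrist3.png

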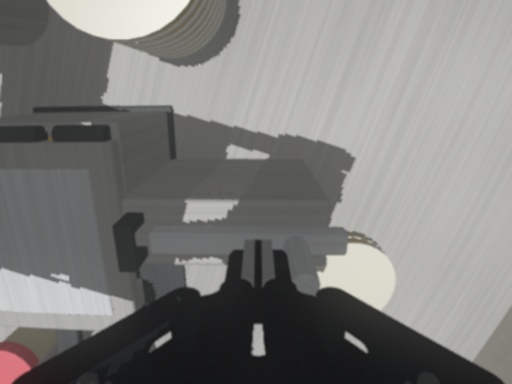

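The post is at (300,250) touching the right finger. The bar's left end (150,240) has already come past the strap (130,240). Measuring, then pushing to the stop.

Request:
{"op": "drive_tool", "data": {
  "deltas": [0,0.3,0,0,0,0.6,0,0,0,0.9,0,0,0,0.9,0,0]
}}

```text
t: 4.2
tcp_pos: [0.6199, 0.1573, 0.1482]
tool_rot: [0.586, 0.81, -0.005, -0.003]
force: [-12.0, -5.6, 9.3]
finger_gap: 0.002
```

```bash
python3 - <<'E'
from h import *
w=np.load('pics/wrist3.npz'); X=pts(w)
m=(X[240:280,285:320,2]>.165)&(X[240:280,285:320,2]<.18); print('before',m.sum(),X[240:280,285:320][m].mean(0))
w=grab('wrist','wrist4'); s=manip.sense(); print(s['force'],s['tcp_pos'])
X=pts(w)
m=(X[240:280,270:330,2]>.165)&(X[240:280,270:330,2]<.18); print('after',m.sum(),X[240:280,270:330][m].mean(0))
E
```

```text
before 433 [0.63290291 0.16557757 0.17039923]
[-11.78429822  -5.57965583   8.52800455] [0.61987201 0.15725604 0.14819879]
after 639 [0.63198097 0.16690265 0.17113797]
```

View pics/wrist4.png

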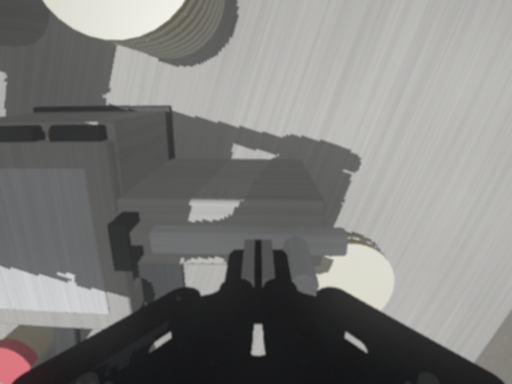

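Force jumped from about 0 to 13 N and motion stopped, so the bolt is at its stop. The post moved about 31 mm. Backing off, rising, and going over the paddle.

Request:
{"op": "drive_tool", "data": {
  "deltas": [0,-0.5,0,0,0,-1,-2,0,0,-1,-5,0,0,-1,-8.5,0,0,-1,-8.5,0]
}}

```text
t: 4.75
tcp_pos: [0.6158, 0.1551, 0.2392]
tool_rot: [0.586, 0.811, -0.0, 0.002]
force: [0.6, -0.0, -0.1]
finger_gap: 0.0
```

Request:
{"op": "drive_tool", "data": {
  "deltas": [-4,-2,0,0,-8,-4,0,0,-12,-6,0,0,-16,-8,0,0,-20,-10,0,0,-24,-12,0,0,-27,-13,0,0,-28.8,-13.6,0,0,-28.8,-13.6,0,0,-28.8,-13.6,0,0]
}}

```text
t: 5.75
tcp_pos: [0.5772, -0.1603, 0.2394]
tool_rot: [0.586, 0.81, 0.0, 0.001]
force: [0.6, 0.3, -0.5]
finger_gap: 0.002
```

```bash
python3 - <<'E'
from h import *
s=manip.sense(); print(s['tcp_pos'],s['force'],s['tool_rot'].round(4))
w=grab('wrist','wrist5'); c=grab('scene','scene5')
im=c['frame'][60:270,130:400][:,:,::-1]
cv2.imwrite('pics/scene5c.png',cv2.resize(im,None,fx=2.8,fy=2.8,interpolation=cv2.INTER_CUBIC))
X=pts(c); m=(X[...,2]>.165)&(X[...,2]<.18)&(X[...,0]>.6)&(X[...,1]>.13)&(X[...,1]<.19)
print('post',m.sum(),X[m].mean(0))
X=pts(w); m=(X[...,2]>.165)&(X[...,2]<.18)&(X[...,0]>.6)&(X[...,1]>.13)&(X[...,1]<.19)
print('post',m.sum(),X[m].mean(0) if m.any() else 0)
E
```

```text
[ 0.57716993 -0.16026859  0.23935199] [ 0.6484208   0.28372117 -0.45277454] [5.858e-01 8.104e-01 4.000e-04 1.400e-03]
post 25 [0.64315536 0.16220526 0.17099393]
post 0 0
```

View pics/wrist5.png

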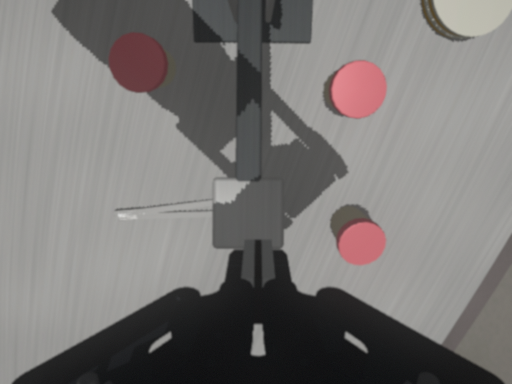

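View pics/scene5c.png

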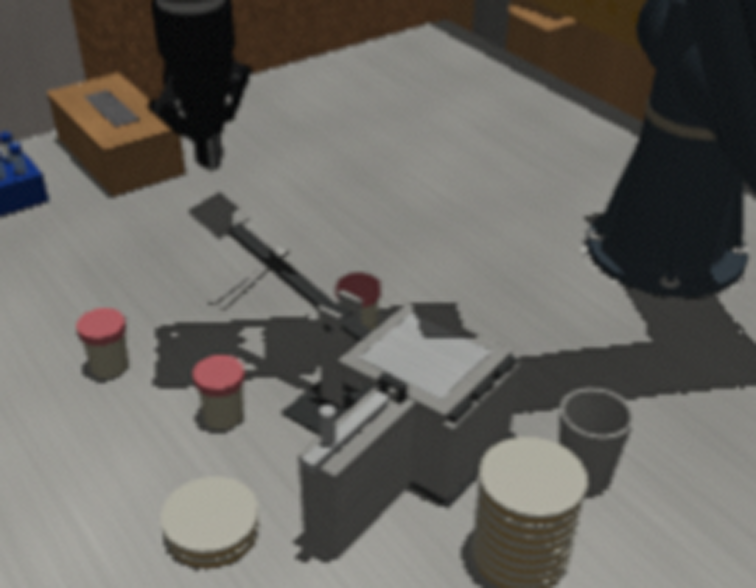

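Bolt clearly back (post at (327,425) in the scene crop, flap shut). In the wrist view the paddle is centred at (248,213), with the fingertips at (258,250). Measuring the paddle position.

```bash
python3 - <<'E'
from h import *
w=np.load('pics/wrist5.npz'); X=pts(w)
for p in [(248,213),(216,182),(281,182),(216,245),(240,182),(281,246),(248,120),(248,60)]: print(p,X[p[1]-1:p[1]+2,p[0]-1:p[0]+2].reshape(-1,3).mean(0).round(4))
m=np.zeros(X.shape[:2],bool); m[183:236,217:280]=1; P=X[m]; print(P.mean(0),P.min(0),P.max(0))
c=P.mean(0)-np.array([.5772,-.1603,.2394]); print('toolx',c@[-.313,.95,0],'tooly',c@[.95,.313,0])
E
```

```text
(248, 213) [ 0.5709 -0.1634  0.1785]
(216, 182) [ 0.5435 -0.1511  0.1715]
(281, 182) [ 0.5864 -0.1372  0.1707]
(216, 245) [ 0.5565 -0.1903  0.1856]
(240, 182) [ 0.5593 -0.1461  0.1711]
(281, 246) [ 0.6047 -0.1869  0.1644]
(248, 120) [ 0.5517 -0.1055  0.1568]
(248, 60) [ 0.5389 -0.0669  0.1421]
[nan nan nan] [nan nan nan] [nan nan nan]
toolx nan tooly nan
```

Request:
{"op": "drive_tool", "data": {
  "deltas": [0,-0.7,1,0,0,-0.7,2.5,0,0,-0.7,4,0,0,-0.7,4.8,0,0,-0.7,5.6,0,0,-0.7,6.4,0,0,-0.7,7.2,0,0,-0.7,8,0,0,-0.7,8.8,0,0,-0.7,9.6,0,0,-0.7,10.4,0,0,-0.7,10.4,0]
}}

```text
t: 7.05
tcp_pos: [0.5703, -0.1613, 0.1341]
tool_rot: [0.585, 0.811, 0.0, 0.0]
force: [0.8, -1.4, 4.1]
finger_gap: 0.0
```

Request:
{"op": "drive_tool", "data": {
  "deltas": [0,0,0.8,0,0,0,1.6,0,0,0,2.4,0,0,0,3.2,0,0,0,4,0,0,0,4.8,0,0,0,5.6,0,0,0,5.6,0]
}}

```text
t: 7.85
tcp_pos: [0.5689, -0.1603, 0.0764]
tool_rot: [0.585, 0.811, -0.0, -0.002]
force: [-0.4, 0.6, 2.5]
finger_gap: -0.001
```

```bash
python3 - <<'E'
from h import *
s=manip.sense(); print(s['t'],s['tcp_pos'],s['force'])
w=grab('wrist','wrist6'); c=grab('scene','scene6')
im=c['frame'][60:270,130:400][:,:,::-1]
cv2.imwrite('pics/scene6c.png',cv2.resize(im,None,fx=2.8,fy=2.8,interpolation=cv2.INTER_CUBIC))
E
```

```text
7.85 [ 0.56890001 -0.16032911  0.0763845 ] [-0.37064723  0.63244249  2.47719296]
```

View pics/scene6c.png

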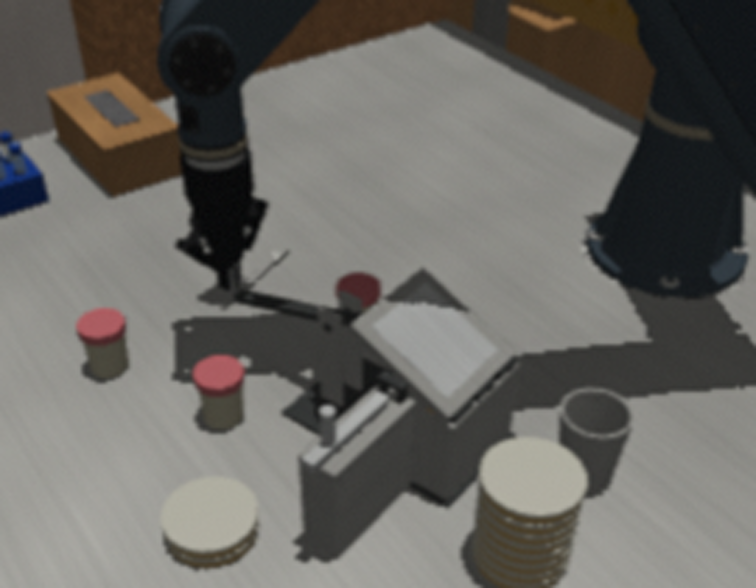

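View pics/wrist6.png

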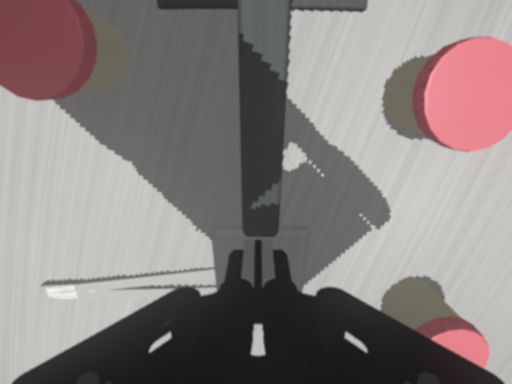

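The flap (430,340) is rising, the finger is on the paddle (230,290) and the bystanders haven't moved. Pressing on to the stop.

Request:
{"op": "drive_tool", "data": {
  "deltas": [-0.2,0,0.5,0,-0.4,0,1,0,-0.5,0,1.4,0,-0.5,0,1.8,0,-0.5,0,2.2,0,-0.5,0,2.4,0,-0.5,0,2.4,0]
}}

```text
t: 8.65
tcp_pos: [0.571, -0.1656, 0.0557]
tool_rot: [0.585, 0.811, -0.0, -0.001]
force: [-3.9, 1.7, 16.2]
finger_gap: -0.001
```

```bash
python3 - <<'E'
from h import *
s=manip.sense(); print(s['t'],s['tcp_pos'],s['force'])
E
```

```text
8.65 [ 0.57096679 -0.16557536  0.05567237] [-3.88685543  1.68601041 16.19422391]
```

```bash
python3 - <<'E'
from h import *
for i in range(4):
    c=grab('scene','scene7'); s=manip.sense(); print(s['t'],s['tcp_pos'].round(4),s['force'].round(1))
t=grab('top','top7')
im=c['frame'][60:270,130:400][:,:,::-1]
cv2.imwrite('pics/scene7c.png',cv2.resize(im,None,fx=2.8,fy=2.8,interpolation=cv2.INTER_CUBIC))
X=pts(c); u=slice(290,301); 
# flap tilt: fit plane to flap patch
P=X[173:187,283:293].reshape(-1,3); P=P[~np.isnan(P[:,0])]
q=P-np.median(P,0); n=np.linalg.svd(q)[2][2]; print('flap',P.mean(0),np.arccos(abs(n[2])))
m=(X[...,2]>.165)&(X[...,2]<.18)&(X[...,0]>.615)&(X[...,1]>.13)&(X[...,1]<.19); print('post',X[m].mean(0))
E
```

```text
8.7 [ 0.571  -0.1656  0.0557] [-2.7  1.8 17. ]
8.75 [ 0.571  -0.1656  0.0557] [-3.8  1.4 16.2]
8.8 [ 0.571  -0.1656  0.0557] [-2.9  2.3 16.6]
8.85 [ 0.571  -0.1656  0.0557] [-3.8  1.3 15.8]
flap [0.47691946 0.11294498 0.14693937] 0.4747442362225296
post [0.64292079 0.1619552  0.1700209 ]
```

View pics/scene7c.png

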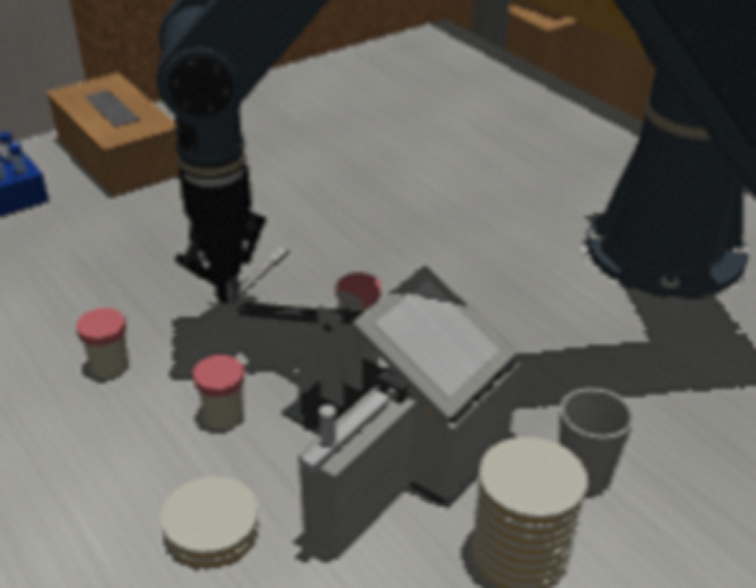

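The flap stands open at about 0.47 rad. The lever is steady at its stop under about 16 N, and the post is still back at (327,425). Handing in.

```bash
python3 -c "
from station import manip
print(manip.sign_off())"
```

```text
the job is handed in; nothing more can be done
None
```

The discard well is open and I handed the job in at about 8.9 s, with the arm still holding the lever down. Sign-off gives no verdict.

- **Bolt:** I pushed the post with the shut fingers until it hit its stop. The force jumped from about 0 to 13 N, and the post had moved roughly 31 mm. I couldn't measure the bolt any closer than that. The wrist-camera averages of the post were noisy while the finger partly hid it. The later scene-camera readings came out a few mm further back and did not change while I pressed the lever.
- **Lever and flap:** I pressed the paddle straight down until it stopped. My last checks showed a steady downward force of about 16 N and a fingertip height of 56 mm, close to the paddle's 54 mm at the stop. A plane fit to the flap gave about 0.47 rad, against the expected 0.48.
- **Surroundings:** Nothing of the robot was near the flap. By eye, the jars, dishes, beaker and forceps had not moved. I did not measure their positions.

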